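Lay a turned bed leg level in its spraying cradle and spray it

ROBOT

A 6-joint arm with a two-finger parallel gripper is mounted at the origin on the work surface. World frame = base frame: x ahead of the robot, y to its left, z up, the work surface at z = 0. Lengths are in mm, angles in rad, forces in N, time in s.
With the tool pointing down it reaches from about 275 to 725 mm from the base axis. Payload 15.9 kg.
Tool frame: the origin (TCP) lies midway between the tips of the shut fingers; the grasp point (between the pads) lies arm.tcp_to_grasp behind it (arm.tcp_to_grasp is the distance from the TCP to the grasp point, in mm); z points along the fingers, x is the direction in which the jaws open and shut, and the axes are right-handed (so a half turn about z gives the same grasp; the last joint's range is limited). The gripper opens to 85 mm and grips with 20 to 120 N. Pads are 22 mm wide; open, the fingers measure 114 mm over their backs; the gripper's body (76 mm by 85 mm) begins 54 mm behind the grasp point. The pads swing forward as they close: fully open they stand 13 mm farther back than shut.
Start: joints at [1.258, 0.213, -0.034, 1.323, 0, 1.571], TCP at [153.856, 475.724, 206.506] pointing down, gripper open.
Joint ranges: [-2.98, 2.98], [-0.74, 1.72], [-1.14, 1.35], [-2.1, 2.04], [-1.57, 1.44], [-3.14, 3.14]. Speed limits (rad/s): [1.89, 1.89, 2.39, 2.57, 3.14, 3.14].

INTERFACE

Orientations are given as a unit quaternion [x, y, z, w].
In Python, from station import arm gives the robot as it stands.
- The arm moves only by the tool step_arm, never from a script. Its argument "increments" is a list that holds one entry, the list of rows, each a list of 6 numbers: the shift along the tool's x, y, z in m, then the turn, a rotation vector about the tool's x, y, z in rad. A call has 1 to 8 rows; each row shifts and turns the commanded pose from where the row before left it, along the tool's axes as they then stand; what a row does not reach is not made up. A row lasts 1/8 s, in which the tool goes at most 62.5 mm and 10.7 degrees, less where a joint would pass 70% of its speed; a pose out of reach is approached as far as the arm can. A call with a gripper value outside its range is refused whole. "gripper" is the opening, from 0 (shut) to 1 (fully open), set as the call begins (left out, the last holds). The fingers move at their own pace and stop on an object; "grip_force" is the grip in N (left out, the last holds). Time passes only in rows, so rows that do not move let the fingers close. It gives the time, the measured TCP pose, the force and the opening at its end, in the units of the state.
- arm.read_state(): the state, without advancing time (a new reading comes with each control period).
- arm.read_camera(name): name is "scene" or "top" or "wrist"; returns the picture (384x512x3 uint8, blue, green, red); there is no depth.
- arm.camera_info(name): a dict with "mtx" (3x3 intrinsics, pixels), "distortion" ([k1, k2, p1, p2, k3] as OpenCV has them; the pictures are not rectified), "eye" and "attitude" of the camera in the world; the wrist camera has in their place "hand_eye" (4x4, takes a point from camera to tool coordinates, whose origin is the TCP and whose axes are the tool frame's). Camera axes: x right, y down, z forward; pixel columns grow to the right and rows downward; lengths in mm; the calibration is good to about 2 mm. A picture is of the moment at which its call begins: read the wrist's pose just before it. camera_info takes no time and is no camera call.
- arm.finish_job(): hands the job in, once; it reports no verdict.
The state is a dict: "time_s": time; "joint_positions": joint angles; "dq": joint speeds; "joint_efforts": joint torques, N m; "ee_pos": TCP position; "orientation": TCP orientation; "contact_force": force on the tool from outside, world axes, zero at the start; "ft_torque": the same for the moment, N m; "opening": opening from 0.0 (shut) to 1.0 (fully open).
Only numpy, scipy, OpenCV 4.12 (cv2) and the standard library are available. Lean on these libraries where they do the work, as an engineer would, in place of code of your own. Each camera call takes 0.05 s, during which the arm holds its last target. There are 200 camera calls.

TASK

Lay the turned wooden bed leg in the two V-blocks of the spraying cradle, thick end in the wide V and thin end in the narrow V, so that it rests level with its square middle between the blocks; set it down gently, do not drop it. Once it lies there and you have let go, press the sprung cap of the spray can all the way down for a moment and let it come back up, never spraying before the leg is in place. Leave the leg in the cradle and the other things on the bench where they are.

Things in the scene. Friction and masses are not known exactly. Their poses are not given: they have to be found in the camera images.
- leg: loose turned bed leg, pale bare wood, 190 mm long, 120 to 240 g. Origin in the middle of its square block (44 x 44 mm, 70 mm long), on the long axis; x runs along the leg to the thick end. Centre of mass about 13 mm from the origin towards the thick end. Starts lying on the bench on a flat of the block (origin 22 mm up), pointing any way. Any flat may be up at the end.
- thick_end (a point): centre of the leg's thick end face, 95 mm from its origin along +x; the thick end is round, 40 mm diameter, 60 mm long (x = 35 to 95 mm)
- thin_end (a point): centre of the leg's thin end face, 95 mm from its origin along -x; the thin end is round, 24 mm diameter, 60 mm long (x = -35 to -95 mm)
- cradle: fixed spraying cradle: dark plank 220 x 130 x 18 mm with two plywood V-blocks on it, each 24 mm thick along x, 88 mm wide along y, with a clear gap of 106 mm between them. Origin under the middle of the plank, on the bench; x runs lengthwise, as the leg will lie, towards the wide V; z up. With the leg the wrong way round it slopes by about 10 degrees.
- wide_v (a point): bottom of the wide V (for the thick end), mid-thickness of its block, at x = +65 mm on the cradle, 42 mm above the bench; 90 degree groove, 56 mm wide at the top, block top 70 mm above the bench
- narrow_v (a point): bottom of the narrow V (for the thin end), mid-thickness of its block, at x = -65 mm on the cradle, 53 mm above the bench; 90 degree groove, 40 mm wide at the top, block top 73 mm above the bench
- seat (a point): point on the cradle 70 mm above the bench, midway between the V-blocks, where the leg's origin lies when it rests level; its axes are the cradle's
- spray_can: fixed bare-metal spray can, 52 mm diameter, upright in a dark wooden holder 85 x 85 x 35 mm, on the cradle's +y side, 180 to 220 mm from its middle. Origin under the middle of the holder, on the bench; the can's shoulder is 180 mm up. The nozzle points to its -y, at the cradle.
- cap_top (a point): centre of the top of the spray can's grey cap (38 mm diameter, 18 mm high, flat top 32 mm across), 210 mm above the bench when up; moves down with the cap
- cap (a joint): how far the cap is pressed down: 0 m up, 0.008 m fully down; spring return, 3 N to start moving, about 8 N fully down
- hammer: bystander: hammer 260 mm long lying on the bench beyond the leg; origin on its underside; handle towards its -x
- tin: bystander: steel tin 84 mm diameter, 100 mm high, standing beyond the cradle; origin at the middle of its underside
- sanding_block: bystander: cork sanding block 110 x 65 x 35 mm lying to the robot's left, nearer than the can; origin at the middle of its underside
- staple_box: bystander: small cardboard box 100 x 70 x 60 mm further to the robot's left; origin at the middle of its underside
Things that resemble listed ones, but are neither listed nor needed, are in the scene too. Leave any blue or grey look-alike of the leg alone.

How it is judged:
By the outcome, as a careful person would: the job done as asked, in the order asked, and still so for the second after the job is handed in, with the robot touching nothing.
It also fails if it takes over 51 s, if anything falls off the work surface, if the arm or the gripper's body presses on something with over 40 N, if the wrist force passes 120 N, or if a joint passes its speed limit or range.

## Working session

There is one attempt and no reset: what is moved stays moved. The work goes in short steps, Python scripts to look and compute and a tool call to move; the robot and the scene stay as the last step left them, time stands still between calls to the robot, and variables do not carry over. Pictures are saved under pics/ and viewed, about 8 in all and at most 12, crops included, and the job is handed in when it is done.

Besides the shell and the picture viewer there is one more tool, called after "Emit:" in YAML: its name, and indented under it one key for each argument. step_arm: Moves the arm, as the interface text tells. Its arguments: {"type":"object","properties":{"increments":{"type":"array"},"gripper":{"type":"number"},"grip_force":{"type":"number"}},"required":["increments"]}

```bash
mkdir -p pics; ls; python3 - <<'E'
from station import arm
import cv2,numpy as np
s=arm.read_state();print(s['time_s'],s['ee_pos'],s['orientation'],s['contact_force'],arm.tcp_to_grasp)
a=arm.read_camera("scene");b=arm.read_camera("top")
cv2.imwrite('pics/scene.png',a);cv2.imwrite('pics/top.png',b)
np.set_printoptions(precision=4,suppress=True)
for n in("scene","top","wrist"):print(n,arm.camera_info(n))
E
```

```text
pics
0.0 [153.74499369 475.40796036 206.01561756] [ 8.08597933e-01  5.88361352e-01 -4.49608210e-04  3.16706553e-04] [ 0.32986268 -0.17761445  0.25757033] 18.700000000000003
scene {'mtx': array([[386.2529,   0.    , 244.2809],
       [  0.    , 386.2529, 188.3561],
       [  0.    ,   0.    ,   1.    ]]), 'distortion': array([-0.1104,  0.    ,  0.    ,  0.    ,  0.    ]), 'eye': array([1245.8196,  309.5214,  853.053 ]), 'attitude': array([ 0.4975,  0.7581, -0.3472, -0.2392])}
top {'mtx': array([[461.856 ,   0.    , 256.0963],
       [  0.    , 461.856 , 194.8884],
       [  0.    ,   0.    ,   1.    ]]), 'distortion': array([0.0423, 0.    , 0.    , 0.    , 0.    ]), 'eye': array([ 299.0334,  -12.4332, 1540.8867]), 'attitude': array([ 0.7151, -0.6955,  0.0489, -0.051 ])}
wrist {'mtx': array([[332.3945,   0.    , 257.3633],
       [  0.    , 332.3945, 191.3487],
       [  0.    ,   0.    ,   1.    ]]), 'distortion': array([-0.0607,  0.    ,  0.    ,  0.    ,  0.    ]), 'hand_eye': array([[   1.    ,   -0.0002,    0.    ,   -0.1117],
       [   0.0001,    0.9571,    0.2896,  -74.4553],
       [  -0.0001,   -0.2896,    0.9571, -167.7362],
       [   0.    ,    0.    ,    0.    ,    1.    ]])}
```

View pics/top.png

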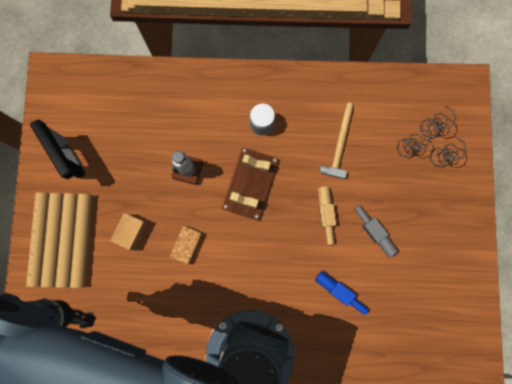

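View pics/scene.png

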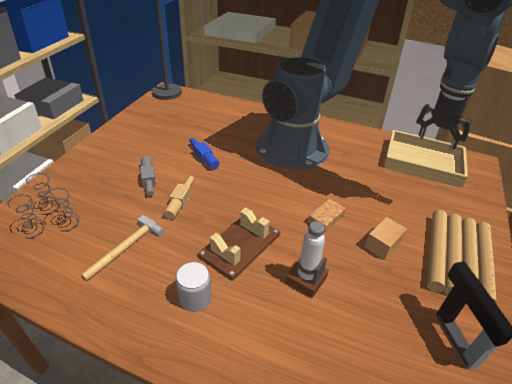

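Top view: the pale leg is at about (327,215), with a blue look-alike at (343,292) and a grey one at (377,231). The pale bare-wood one fits the description. The cradle is at (251,184), with one block at (262,160) and the other at (243,200). The can is at (183,165).

```bash
cat > h.py <<'E'
import cv2,numpy as np
from scipy.spatial.transform import Rotation as R
from station import arm
np.set_printoptions(precision=1,suppress=True)
def cam(name,s=None):
    c=arm.camera_info(name)
    if name=="wrist":
        T=np.eye(4);T[:3,:3]=R.from_quat(s['orientation']).as_matrix();T[:3,3]=s['ee_pos'];T=T@c['hand_eye']
        return c,T[:3,:3],T[:3,3]
    return c,R.from_quat(c['attitude']).as_matrix(),np.array(c['eye'])
def ray(px,name,z,s=None):
    c,Rm,e=cam(name,s)
    u=cv2.undistortPoints(np.array(px,float).reshape(-1,1,2),c['mtx'],c['distortion']).reshape(-1,2)
    d=np.c_[u,np.ones(len(u))]@Rm.T
    return e+d*((z-e[2])/d[:,2])[:,None]
def proj(P,name,s=None):
    c,Rm,e=cam(name,s)
    q=(np.array(P,float).reshape(-1,3)-e)@Rm
    return cv2.projectPoints(q,np.zeros(3),np.zeros(3),c['mtx'],c['distortion'])[0].reshape(-1,2)
E
python3 - <<'E'
from h import *
b=cv2.imread('pics/top.png')
hsv=cv2.cvtColor(b,cv2.COLOR_BGR2HSV)
print(hsv[205,328],hsv[160,262],hsv[215,290],hsv[184,251])
m=cv2.inRange(hsv,(14,60,120),(30,200,255))
x0,y0,x1,y1=215,140,350,250
n,l,st,ce=cv2.connectedComponentsWithStats(m)
for i in range(1,n):
    if st[i,4]>40:print(st[i],ce[i],ray(ce[i],'top',22)[0])
print('base',proj([[0,0,0]],'top'))
print('can cap', ray([[179,157]],'top',210))
v=cv2.resize(b[y0:y1,x0:x1],None,fx=5.5,fy=5.0,interpolation=cv2.INTER_CUBIC)
cv2.imwrite('pics/crop1.png',v)
E
```

```text
[ 18 123 216] [ 16 134 156] [ 12 172 165] [ 10 171  88]
[ 121    0  280   18 2772] [281.3   4.9] [1189.3  -74.4   22. ]
[21 51 19 72 85] [26.3 83.1] [877.1 786.3  22. ]
[331 102  22  67 505] [341.8 134.4] [ 729.3 -288.4   22. ]
[242 154  29  16 237] [255.9 161.9] [626.7  -1.3  22. ]
[317 186  19  59 693] [326.1 212.7] [ 462.2 -237.6   22. ]
[229 191  30  17 258] [243.3 199.3] [499.2  36.9  22. ]
[  26  192   21   96 1094] [ 35.4 239.5] [349.1 707.1  22. ]
[  40  192   21   96 1095] [ 49.9 239.8] [349.2 660.7  22. ]
[  55  193   21   95 1092] [ 64.4 240.3] [348.7 614.1  22. ]
[  69  193   21   96 1092] [ 78.8 240.3] [350.  567.8  22. ]
[110 213  33  37 713] [126.1 230.9] [384.3 417.4  22. ]
[170 226  31  38 691] [185.  244.5] [345.1 222.6  22. ]
base [[250.1 355.3]]
can cap [[594.6 223.9 210. ]]
```

View pics/crop1.png

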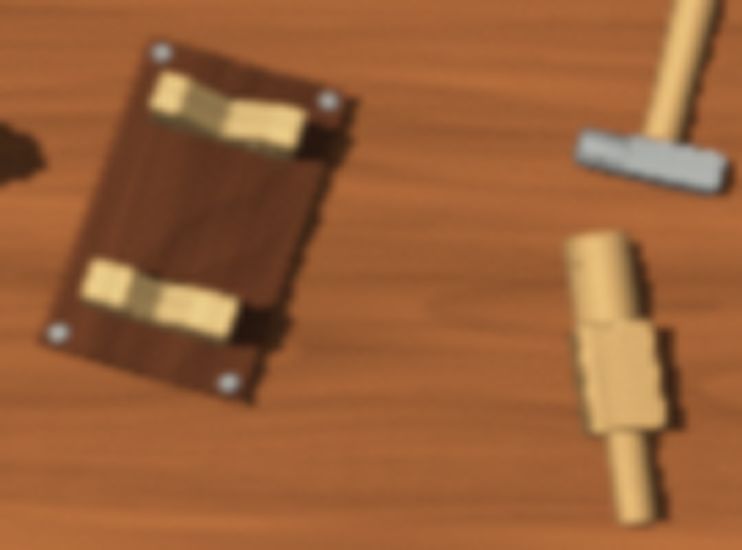

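Confirmed: the leg's thick end points away from the robot. The cradle's wide V is its far block, which fits the can being on the +y side. I'll look at the cradle with the wrist camera on the way to the leg.

Emit:
step_arm:
  increments:
    - [[-0.027,0.037,-0.004,0,0,0],[-0.027,0.037,-0.004,0,0,0],[-0.027,0.037,-0.004,0,0,0],[-0.027,0.037,-0.004,0,0,0],[-0.027,0.037,-0.004,0,0,0],[-0.027,0.037,-0.004,0,0,0],[-0.027,0.037,-0.004,0,0,0],[-0.027,0.037,-0.004,0,0,0]]
  gripper: 1

```text
time_s: 1.1
ee_pos: [369.6, 177.7, 238.5]
orientation: [0.809, 0.588, -0.0, -0.0]
contact_force: [0.9, 0.4, 0.2]
opening: 0.994
```

Emit:
step_arm:
  increments:
    - [[-0.027,0.037,0,0,0,0],[-0.027,0.037,0,0,0,0],[-0.027,0.037,0,0,0,0],[-0.027,0.037,0,0,0,0],[0,0,0,0,0,0],[0,0,0,0,0,0]]

```text
time_s: 1.85
ee_pos: [476.3, 31.0, 238.2]
orientation: [0.809, 0.588, -0.0, -0.0]
contact_force: [-0.4, -0.6, 0.1]
opening: 1.001
```

```bash
python3 - <<'E'
from h import *
import pickle
s=arm.read_state();w=arm.read_camera('wrist')
pickle.dump(s,open('s1.pkl','wb'));cv2.imwrite('pics/w1.png',w)
print(s['time_s'],s['ee_pos'],s['joint_positions'],s['contact_force'])
E
```

```text
1.85 [476.3  31.  238.2] [ 0.1  0.2 -0.   1.4  0.   0.4] [-0.4 -0.6  0.1]
```

View pics/w1.png

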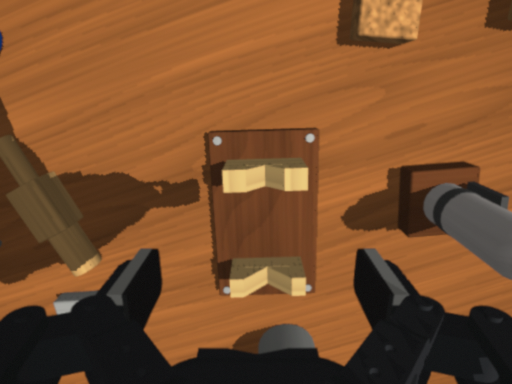

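Wrist view: the four plank screws are at about (217,141), (310,138), (227,290) and (308,288). The V-blocks are at rows 160–190 and 258–295, with groove lines near columns 265 and 267. The leg is at (50,205).

```bash
python3 - <<'E'
from h import *
import pickle
s=pickle.load(open('s1.pkl','rb'));w=cv2.imread('pics/w1.png')
hsv=cv2.cvtColor(w,cv2.COLOR_BGR2HSV)
m=cv2.inRange(hsv[120:310,200:330],(0,0,110),(180,70,255))
n,l,st,ce=cv2.connectedComponentsWithStats(m)
P=[ce[i]+[200,120] for i in range(1,n) if st[i,4]>15];print(np.array(P))
W=ray(P,'wrist',19,s);print(W)
b=cv2.imread('pics/top.png');hb=cv2.cvtColor(b,cv2.COLOR_BGR2HSV)
m=cv2.inRange(hb[145:225,215:285],(0,0,110),(180,80,255))
n,l,st,ce=cv2.connectedComponentsWithStats(m)
Q=[ce[i]+[215,145] for i in range(1,n) if st[i,4]>=4];print('top',np.array(Q),ray(Q,'top',19))
# predicted points for hypothesis from 4 screws
C=W[:,:2].mean(0);o=W[np.argsort(W[:,0])]
d=o[2:,:2].mean(0)-o[:2,:2].mean(0);yaw=np.arctan2(d[1],d[0]);print('cradle',C,np.degrees(yaw))
ax=np.array([d[0],d[1]])/np.hypot(*d);
L=[np.r_[C+ax*x,z] for x,z in((53,42),(77,42),(-53,53),(-77,53))];pp=proj(L,'wrist',s);print(pp)
v=w.copy()
for p in pp:cv2.circle(v,tuple(int(round(t)) for t in p),2,(0,0,255),-1)
v=cv2.resize(v[120:310,190:340],None,fx=3,fy=3,interpolation=cv2.INTER_CUBIC)
cv2.imwrite('pics/w1c.png',v)
# cap: triangulate top/scene
a=cv2.imread('pics/scene.png')
cv2.imwrite('pics/caps.png',np.hstack([cv2.resize(a[215:285,285:345],(360,420),interpolation=cv2.INTER_CUBIC),cv2.resize(b[140:190,160:210],(420,420),interpolation=cv2.INTER_CUBIC)]))
E
```

```text
[[309.5 137.5]
 [216.8 140.3]
 [308.1 287.5]
 [226.2 289.8]]
[[473.1  95.6  19. ]
 [443.   -8.1  19. ]
 [665.9  41.   19. ]
 [635.3 -64.7  19. ]]
top [[244.  150. ]
 [274.2 160. ]
 [225.2 206.2]
 [256.2 216.2]] [[667.3  40.1  19. ]
 [635.7 -62.5  19. ]
 [474.9  96.5  19. ]
 [444.5  -7.2  19. ]]
cradle [554.3  16. ] -16.115957648181315
[[266.8 266.2]
 [267.2 283.2]
 [264.8 185.9]
 [264.2 164.6]]
```

View pics/w1c.png

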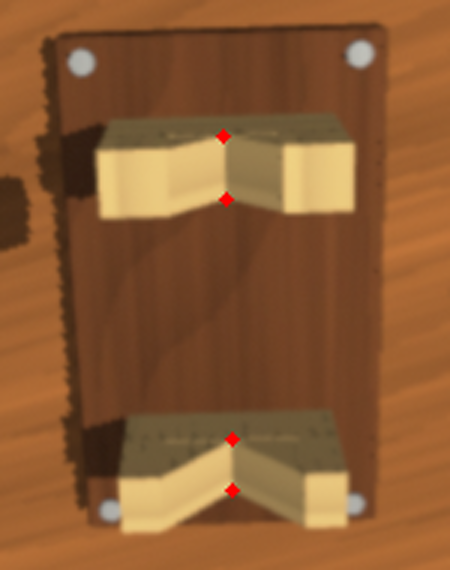

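View pics/caps.png

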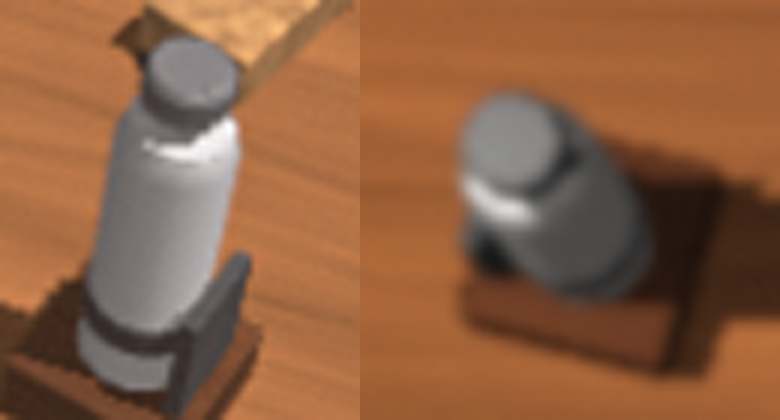

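Emit:
step_arm:
  increments:
    - [[-0.032,0.003,0,0,0,0],[-0.032,0.003,0,0,0,-0.13],[-0.032,0,0,0,0,-0.13],[-0.032,-0.004,0.004,0,0,-0.13],[-0.032,-0.006,0.004,0,0,-0.05],[-0.032,-0.006,0.004,0,0,0],[-0.032,-0.006,0.004,0,0,0],[-0.032,-0.006,0.004,0,0,0]]

```text
time_s: 2.9
ee_pos: [441.9, -224.9, 218.6]
orientation: [0.66, 0.751, 0.0, 0.0]
contact_force: [0.7, 0.6, -0.0]
opening: 0.998
```

The predicted groove lines fall exactly on the V bottoms, and the wide V is the far one. The cap top is at top-camera (178,157) and scene-camera (317,227.5). Next is the leg from above.

```bash
python3 - <<'E'
from h import *
import pickle
s=arm.read_state();w=arm.read_camera('wrist')
pickle.dump(s,open('s2.pkl','wb'));cv2.imwrite('pics/w2.png',w)
print(s['ee_pos'],ray([[178.1,157.3]],'top',210),ray([[317.2,227.5]],'scene',210))
E
```

```text
[ 441.9 -224.9  218.6] [[593.6 226.5 210. ]] [[600.  231.9 210. ]]
```

View pics/w2.png

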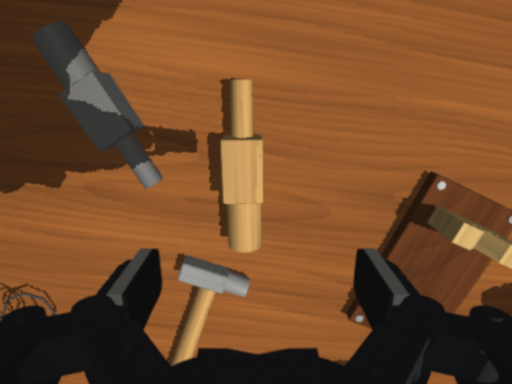

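Wrist view: the block's top face runs from about (222,138) to (263,204). The thin end is at (241,80) and the thick end at (245,250).

```bash
python3 - <<'E'
from h import *
import pickle
s=pickle.load(open('s2.pkl','rb'));w=cv2.imread('pics/w2.png')
hsv=cv2.cvtColor(w,cv2.COLOR_BGR2HSV)
m=cv2.inRange(hsv[70:262,205:285],(13,50,130),(30,170,255));m=cv2.morphologyEx(m,cv2.MORPH_OPEN,np.ones((5,5)))
rows=[(y+70,205+np.where(r)[0].min(),205+np.where(r)[0].max()) for y,r in enumerate(m) if r.any()]
for r in rows[::6]+rows[-1:]:print(*r,end='; ')
print()
c=ray([[222,138.5],[262.5,137],[263,203.5],[222.5,204.5]],'wrist',44,s);print(c,c.mean(0))
A=[((l+r)/2,y) for y,l,r in rows if 90<y<130];B=[((l+r)/2,y) for y,l,r in rows if 212<y<240];M=[((l+r)/2,y) for y,l,r in rows if 145<y<198]
PA=ray(A,'wrist',22,s).mean(0);PB=ray(B,'wrist',22,s).mean(0);d=PB-PA
PM=ray(M,'wrist',44,s).mean(0);print('mid',PM)
yaw=np.arctan2(d[1],d[0]);print('yaw',np.degrees(yaw),PA,PB)
o=c.mean(0)[:2];g=o+10*np.array([np.cos(yaw),np.sin(yaw)])
Rm=R.from_quat(s['orientation']).as_matrix();t=np.r_[g,44]-s['ee_pos']
print('grasp',g,'tool shift to grasp',Rm.T@t,'tool x deg',np.degrees(np.arctan2(Rm[1,0],Rm[0,0])))
E
```

```text
78 237 249; 84 234 252; 90 234 252; 96 234 252; 102 234 253; 108 234 253; 114 234 253; 120 234 253; 126 234 253; 132 234 253; 140 222 263; 146 221 263; 152 221 263; 158 221 263; 164 222 263; 170 222 263; 176 222 263; 182 222 263; 188 223 263; 194 223 263; 200 223 263; 206 231 261; 212 231 261; 218 232 261; 224 232 261; 230 232 261; 236 232 261; 242 232 261; 248 232 259; 252 237 252; 
[[ 419.1 -264.4   44. ]
 [ 412.3 -223.3   44. ]
 [ 483.7 -213.2   44. ]
 [ 490.6 -256.8   44. ]] [ 451.4 -239.4   44. ]
mid [ 451.3 -239.4   44. ]
yaw 8.230982477433585 [ 389.2 -246.7   22. ] [ 521.7 -227.5   22. ]
grasp [ 461.3 -238. ] tool shift to grasp [-15.4  17.6 174.6] tool x deg 97.38084768315693
```

Emit:
step_arm:
  increments:
    - [[-0.0154,0.0176,0.02,0,0,-0.015],[0,0,0.045,0,0,0],[0,0,0.05,0,0,0],[0,0,0.045,0,0,0],[0,0,0.035,0,0,0],[0,0,0.018,0,0,0],[0,0,0,0,0,0]]

```text
time_s: 3.82
ee_pos: [460.6, -236.6, 4.7]
orientation: [0.655, 0.756, -0.0, -0.001]
contact_force: [-0.5, 0.5, 0.3]
opening: 0.998
```

Emit:
step_arm:
  increments:
    - [[0,0,0,0,0,0],[0,0,0,0,0,0],[0,0,0,0,0,0],[0,0,0,0,0,0],[0,0,0,0,0,0],[0,0,0,0,0,0]]
  gripper: 0
  grip_force: 50

```text
time_s: 4.58
ee_pos: [462.0, -238.2, 6.7]
orientation: [0.655, 0.756, 0.0, 0.001]
contact_force: [-2.8, 2.6, 12.9]
opening: 0.498
```

Emit:
step_arm:
  increments:
    - [[0,0,0,0,0,0],[0,0,-0.01,0,0,0],[0,0,-0.03,0,0,0],[0,0,-0.045,0,0,0],[0,0,-0.045,0,0,0],[0,0,-0.035,0,0,0],[0,0,0,0,0,0],[0,0,0,0,0,0]]

```text
time_s: 5.58
ee_pos: [461.1, -237.9, 170.2]
orientation: [0.655, 0.756, -0.0, -0.0]
contact_force: [-0.7, 0.6, -2.2]
opening: 0.499
```

```bash
python3 - <<'E'
from h import *
import pickle
s=arm.read_state();w=arm.read_camera('wrist')
pickle.dump(s,open('s3.pkl','wb'));cv2.imwrite('pics/w3.png',w)
print(s['ee_pos'],s['contact_force'],s['ft_torque'],s['opening'],s['orientation'])
E
```

```text
[ 461.1 -237.9  170.2] [-0.7  0.6 -2.2] [-0.  0. -0.] 0.49942927227968986 [ 0.7  0.8 -0.  -0. ]
```

View pics/w3.png

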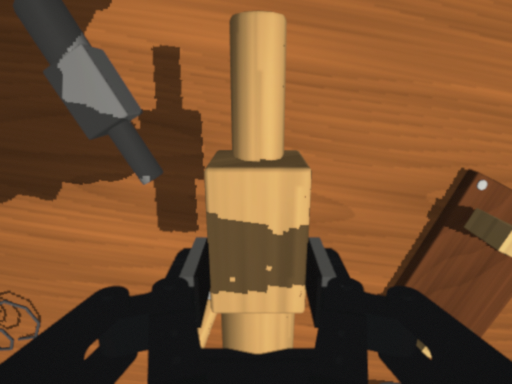

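The leg is held squarely. The block's top-face corners are at about (206,168), (309,168), (304,312) and (212,312). I'll work out its pose in the tool from these.

```bash
python3 - <<'E'
from h import *
import pickle
s=pickle.load(open('s3.pkl','rb'))
c=arm.camera_info('wrist')
# tool-like axes: leg -> X=tool x, Y=tool y(+x leg), Z = down
obj=np.array([[-22,-35,-22],[22,-35,-22],[22,35,-22],[-22,35,-22]],float)
img=np.array([[206,168],[309.5,168],[304.5,312],[212,312]],float)
ok,rv,tv=cv2.solvePnP(obj,img,c['mtx'],c['distortion'])
H=c['hand_eye'];Rt=H[:3,:3]@cv2.Rodrigues(rv)[0];o=H[:3,:3]@tv.ravel()+H[:3,3]
print('leg origin in tool',o,'rot',np.degrees(R.from_matrix(Rt).as_rotvec()))
E
```

```text
leg origin in tool [ 0.6 -7.2 -9.7] rot [-2.6  0.4 -0.2]
```

Emit:
step_arm:
  increments:
    - [[0.015,0.009,0,0,0,0],[0.0352,0.0205,0,0,0,0],[0.0352,0.0205,0,0,0,0],[0.0352,0.0205,0,0,0,0],[0.0352,0.0205,0,0,0,0],[0.0352,0.0205,0,0,0,0],[0.0346,0.0204,0,0,0,0],[0.009,0.005,0,0,0,0]]

```text
time_s: 6.62
ee_pos: [563.6, 16.5, 169.5]
orientation: [0.654, 0.756, -0.0, -0.001]
contact_force: [-0.8, 0.2, -1.7]
opening: 0.495
```

Emit:
step_arm:
  increments:
    - [[0,0,0,0,0,0.1],[0,0,0,0,0,0.124],[0,0,0,0,0,0.12],[0,0,0,0,0,0.08],[0,0,0,0,0,0],[0,0,0,0,0,0]]

```text
time_s: 7.38
ee_pos: [563.4, 13.6, 170.3]
orientation: [0.799, 0.602, -0.0, -0.0]
contact_force: [-0.6, 1.1, -2.1]
opening: 0.497
```

```bash
python3 - <<'E'
from h import *
s=arm.read_state();print(s['time_s'],s['ee_pos'],s['contact_force'])
Rm=R.from_quat(s['orientation']).as_matrix()
print('deg',np.degrees(np.arctan2(Rm[1,0],Rm[0,0])),Rm.T@(np.array([563.1,13.8,62])-s['ee_pos']),Rm)
E
```

```text
7.375 [563.4  13.6 170.3] [-0.6  1.1 -2.1]
deg 73.95813397637424 [  0.1  -0.3 108.3] [[ 0.3  1.  -0. ]
 [ 1.  -0.3 -0. ]
 [-0.  -0.  -1. ]]
```

Emit:
step_arm:
  increments:
    - [[0,0,0.02,0,0,0],[0,0,0.03,0,0,0],[0,0,0.025,0,0,0],[0,0,0.015,0,0,0],[0,0,0.008,0,0,0],[0,0,0,0,0,0],[0,0,0,0,0,0]]

```text
time_s: 8.25
ee_pos: [564.2, 13.6, 73.3]
orientation: [0.799, 0.601, 0.001, 0.0]
contact_force: [0.5, 0.3, -1.5]
opening: 0.499
```

Emit:
step_arm:
  increments:
    - [[0,0,0.003,0,0,0],[0,0,0.003,0,0,0],[0,0,0.003,0,0,0],[0,0,0.002,0,0,0],[0,0,0,0,0,0],[0,0,0,0,0,0]]

```text
time_s: 9.0
ee_pos: [563.7, 13.6, 61.6]
orientation: [0.799, 0.601, 0.0, 0.0]
contact_force: [0.1, -0.5, -1.7]
opening: 0.498
```

```bash
python3 - <<'E'
from h import *
s=arm.read_state();w=arm.read_camera('wrist');cv2.imwrite('pics/w4.png',w)
print(s['time_s'],s['ee_pos'],s['contact_force'],s['ft_torque'])
E
```

```text
9.0 [563.7  13.6  61.6] [ 0.1 -0.5 -1.7] [-0.  0. -0.]
```

View pics/w4.png

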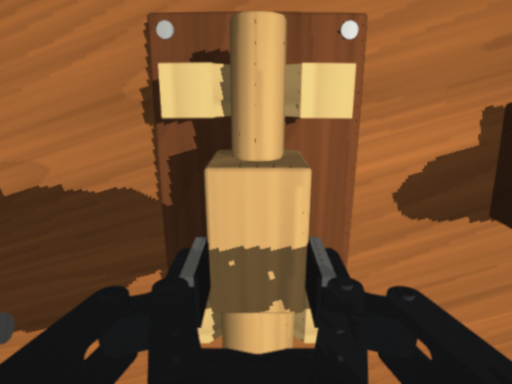

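The thin end (column 259) is centred over its V (columns 158–356, centre 257). I'll lower slowly, watching the force.

Emit:
step_arm:
  increments:
    - [[0,0,0.001,0,0,0],[0,0,0.001,0,0,0],[0,0,0.001,0,0,0],[0,0,0.001,0,0,0],[0,0,0,0,0,0]]

```text
time_s: 9.68
ee_pos: [563.6, 13.6, 57.4]
orientation: [0.799, 0.601, -0.0, -0.0]
contact_force: [-0.1, 0.7, -2.7]
opening: 0.497
```

Emit:
step_arm:
  increments:
    - [[0,0,0.001,0,0,0],[0,0,0.001,0,0,0],[0,0,0,0,0,0]]

```text
time_s: 10.05
ee_pos: [563.5, 13.6, 55.4]
orientation: [0.799, 0.601, -0.0, -0.0]
contact_force: [1.0, -0.5, -1.7]
opening: 0.498
```

Emit:
step_arm:
  increments:
    - [[0,0,0.001,0,0,0],[0,0,0,0,0,0]]

```text
time_s: 10.3
ee_pos: [563.7, 13.3, 54.9]
orientation: [0.799, 0.601, 0.0, 0.0]
contact_force: [-3.0, -1.9, 5.1]
opening: 0.494
```

Emit:
step_arm:
  increments:
    - [[0,0,0.001,0,0,0],[0,0,0,0,0,0]]

```text
time_s: 10.55
ee_pos: [563.8, 13.2, 54.6]
orientation: [0.8, 0.601, 0.0, 0.001]
contact_force: [-7.2, -4.2, 18.4]
opening: 0.497
```

Contact came at the expected height. I'll ease off and release.

Emit:
step_arm:
  increments:
    - [[0,0,-0.0007,0,0,0],[0,0,0,0,0,0]]
  grip_force: 20

```text
time_s: 10.8
ee_pos: [563.7, 13.2, 54.7]
orientation: [0.799, 0.601, -0.0, 0.0]
contact_force: [-3.8, -3.9, 9.1]
opening: 0.504
```

Emit:
step_arm:
  increments:
    - [[0,0,0,0,0,0],[0,0,0,0,0,0],[0,0,0,0,0,0],[0,0,0,0,0,0]]
  gripper: 0.6

```text
time_s: 11.3
ee_pos: [563.6, 13.7, 54.1]
orientation: [0.799, 0.601, -0.0, -0.0]
contact_force: [-0.3, 0.1, -0.1]
opening: 0.595
```

Emit:
step_arm:
  increments:
    - [[0,0,0,0,0,0],[0,0,0,0,0,0],[0,0,0,0,0,0],[0,0,0,0,0,0],[0,0,0,0,0,0]]
  gripper: 1

```text
time_s: 11.92
ee_pos: [563.6, 13.6, 54.2]
orientation: [0.799, 0.601, -0.0, -0.0]
contact_force: [-0.7, 0.0, 0.2]
opening: 1.002
```

Emit:
step_arm:
  increments:
    - [[0,0,-0.01,0,0,0],[0,0,-0.03,0,0,0],[0,0,-0.045,0,0,0],[0,0,-0.05,0,0,0],[0,0,-0.05,0,0,0],[0,0,-0.02,0,0,0],[0,0,0,0,0,0],[0,0,0,0,0,0]]

```text
time_s: 12.92
ee_pos: [563.3, 13.6, 258.5]
orientation: [0.799, 0.601, -0.0, -0.0]
contact_force: [-0.3, -0.5, -0.0]
opening: 1.002
```

```bash
python3 - <<'E'
from h import *
import pickle
s=arm.read_state();w=arm.read_camera('wrist');cv2.imwrite('pics/w5.png',w);a=arm.read_camera('scene');cv2.imwrite('pics/scene2.png',a)
pickle.dump(s,open('s5.pkl','wb'))
print(s['time_s'],s['ee_pos'],s['contact_force'])
v=np.hstack([cv2.resize(w,(440,330)),cv2.resize(a[190:290,180:290],(360,330),interpolation=cv2.INTER_CUBIC)]);cv2.imwrite('pics/after.png',v)
E
```

```text
12.925 [563.3  13.6 258.5] [-0.3 -0.5 -0. ]
```

View pics/after.png

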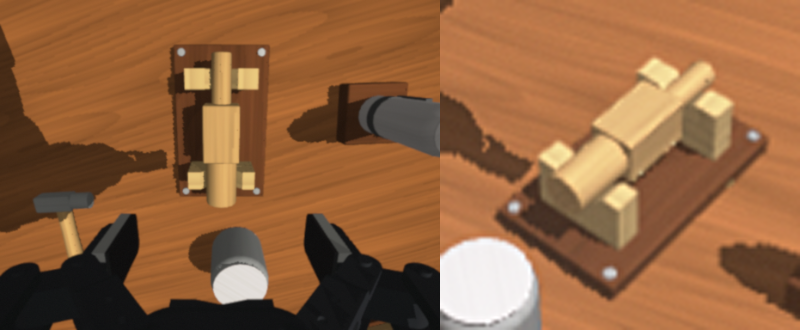

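The leg is seated level in both Vs, with its square block between them. Next is the cap.

Emit:
step_arm:
  increments:
    - [[0.02,-0.0027,0,0,0,0],[0.04,-0.005,0,0,0,0],[0.045,-0.0055,0,0,0,0],[0.045,-0.0055,0,0,0,0],[0.04,-0.005,0,0,0,0],[0.026,-0.0033,0,0,0,0],[0,0,0,0,0,0],[0,0,0,0,0,0]]

```text
time_s: 14.02
ee_pos: [597.4, 228.7, 258.8]
orientation: [0.799, 0.601, -0.0, -0.0]
contact_force: [-0.9, -0.1, 0.6]
opening: 1.002
```

```bash
python3 - <<'E'
from h import *
import pickle
s5=pickle.load(open('s5.pkl','rb'))
k=512/440
c=ray(np.array([[203,105],[239,105],[240,162.5],[203,162.5]])*k,'wrist',92,s5);o=c.mean(0)[:2]
y=np.radians(-16.1);d=o-[554.5,16.3];print('leg in cradle',d@[np.cos(y),np.sin(y)],d@[-np.sin(y),np.cos(y)])
s=arm.read_state();w=arm.read_camera('wrist');cv2.imwrite('pics/w6.png',w)
pickle.dump(s,open('s6.pkl','wb'));print(s['time_s'],s['ee_pos'])
for X in([593.6,226.5,210],[600,231.9,210]):print(proj([X],'wrist',s))
E
```

```text
leg in cradle -1.329454075338311 -0.19874449265371955
14.025 [597.4 228.7 258.8]
[[252.9 199.5]]
[[263.  205.9]]
```

View pics/w6.png

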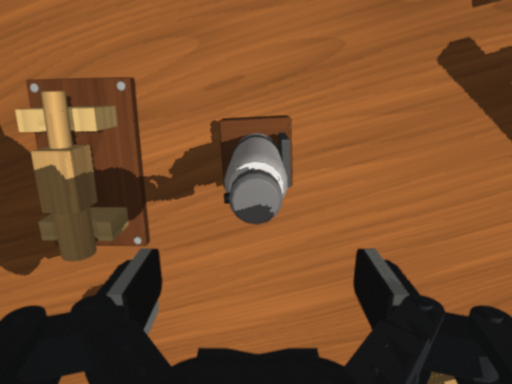

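The leg sits 1.3 mm and 0.2 mm from the seat along and across the cradle, well within tolerance. The cap-top centre at (256,197) is about 4 mm nearer the robot than the TCP, so I'll correct for that, shut the fingers and descend.

Emit:
step_arm:
  increments:
    - [[-0.001,-0.004,0,0,0,0],[0,0,0,0,0,0],[0,0,0,0,0,0],[0,0,0,0,0,0],[0,0,0,0,0,0],[0,0,0,0,0,0],[0,0,0,0,0,0],[0,0,0,0,0,0]]
  gripper: 0

```text
time_s: 15.08
ee_pos: [593.6, 228.7, 259.2]
orientation: [0.799, 0.601, -0.0, -0.0]
contact_force: [0.6, -0.3, 0.3]
opening: 0.001
```

Emit:
step_arm:
  increments:
    - [[0,0,0.01,0,0,0],[0,0,0.015,0,0,0],[0,0,0.01,0,0,0],[0,0,0.005,0,0,0],[0,0,0.003,0,0,0],[0,0,0,0,0,0]]

```text
time_s: 15.82
ee_pos: [593.7, 228.8, 216.3]
orientation: [0.799, 0.601, 0.0, 0.0]
contact_force: [0.5, 0.0, -0.0]
opening: 0.001
```

Emit:
step_arm:
  increments:
    - [[0,0,0.002,0,0,0],[0,0,0.002,0,0,0],[0,0,0.002,0,0,0],[0,0,0.001,0,0,0],[0,0,0,0,0,0]]

```text
time_s: 16.45
ee_pos: [593.6, 228.7, 209.1]
orientation: [0.799, 0.601, -0.0, -0.0]
contact_force: [-0.3, 0.1, -0.9]
opening: -0.002
```

Emit:
step_arm:
  increments:
    - [[0,0,0.002,0,0,0],[0,0,0.002,0,0,0],[0,0,0,0,0,0]]

```text
time_s: 16.82
ee_pos: [593.5, 228.7, 205.0]
orientation: [0.799, 0.601, -0.0, -0.0]
contact_force: [0.3, -0.4, 0.1]
opening: -0.001
```

Emit:
step_arm:
  increments:
    - [[0,0,0.002,0,0,0],[0,0,0.001,0,0,0],[0,0,0,0,0,0]]

```text
time_s: 17.2
ee_pos: [593.6, 228.7, 202.1]
orientation: [0.799, 0.601, -0.0, -0.0]
contact_force: [0.1, 0.2, -0.0]
opening: -0.003
```

There's no force at 202 mm, where the cap should already be pressed. I'll look before going on.

```bash
python3 - <<'E'
from h import *
s=arm.read_state();w=arm.read_camera('wrist');a=arm.read_camera('scene')
print(s['contact_force'],proj([s['ee_pos']],'wrist',s),proj([s['ee_pos']],'scene'))
cv2.imwrite('pics/w7.png',np.hstack([cv2.resize(w[100:340,130:400],(420,373)),cv2.resize(a[180:280,270:370],(373,373),interpolation=cv2.INTER_CUBIC)]))
E
```

```text
[ 0.1  0.2 -0. ] [[257.5 232.7]] [[316.1 227.6]]
```

View pics/w7.png

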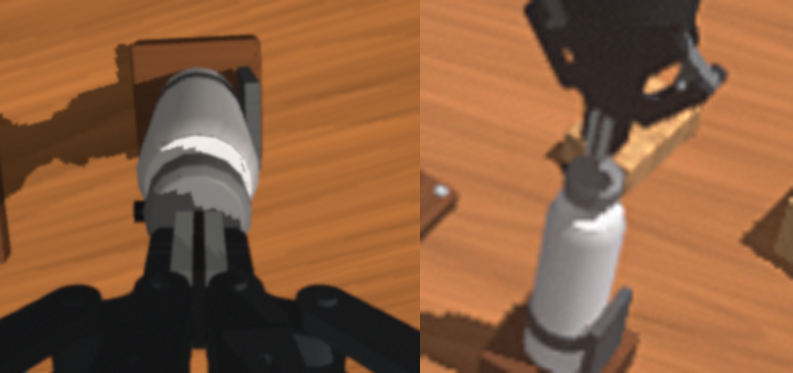

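Wrist and scene views: the fingertips are over the cap disc (scene about (318,224), disc centre about (317,227)) with the cap visible on both sides. The disc still seems to be up, so the tips just aren't touching it. I'll continue in small steps, watching the force.

Emit:
step_arm:
  increments:
    - [[0,0,0.001,0,0,0],[0,0,0.001,0,0,0],[0,0,0,0,0,0]]

```text
time_s: 17.68
ee_pos: [593.6, 228.7, 200.1]
orientation: [0.799, 0.601, -0.0, -0.0]
contact_force: [0.5, -0.3, 0.1]
opening: -0.002
```

Emit:
step_arm:
  increments:
    - [[0,0,0.001,0,0,0],[0,0,0.001,0,0,0],[0,0,0,0,0,0]]

```text
time_s: 18.05
ee_pos: [593.6, 228.7, 198.1]
orientation: [0.799, 0.601, -0.0, -0.0]
contact_force: [-0.4, -0.9, 0.2]
opening: 0.004
```

```bash
python3 - <<'E'
from h import *
s=arm.read_state();w=arm.read_camera('wrist');a=arm.read_camera('scene');t=arm.read_camera('top')
for n,i in(('wn',w),('sn',a),('tn',t)):cv2.imwrite(f'pics/{n}.png',i)
a0=cv2.imread('pics/scene.png');g=lambda i:cv2.cvtColor(i,cv2.COLOR_BGR2GRAY)
print(s['ee_pos'],s['contact_force'],s['ft_torque'],s['joint_efforts'])
for c in(313,317,321,324):print(c,'\n',g(a0)[215:245,c],'\n',g(a)[215:245,c])
print('rows of scene now 218..238, cols 306..330');print(g(a)[216:240,306:330])
print('cap before');print(g(a0)[216:240,306:330])
E
```

```text
[593.6 228.7 198.1] [-0.4 -0.9  0.2] [-0. -0. -0.] [  0.  -94.8  48.8  -0.1   0.    0. ]
313 
 [169 170 155 112  78  78 102 138 140 137 136 135 138 138 128 112  99  73
  68  68  78 101 111 116 194 233 183 161 156 146] 
 [ 67  59  45  58  76  89  86  75  72  74  75  73  73  73  75  77  77  72
  74  73  84 108 120 126 209 243 199 173 167 159]
317 
 [166 164 161 172 176 140 112 136 137 137 136 135 136 136 138 142 146 116
  82  79  80  87 113 172 231 241 222 181 182 173] 
 [ 62  59  58  67  71  82  86  84  86  77  72  72  73  72  73  74  83  82
  74  78  82  95 120 186 241 249 232 196 196 186]
321 
 [175 163 160 172 172 165 156 133 129 135 137 138 137 137 148 151 129 106
  88  93 154 227 241 239 236 221 199 197 192 183] 
 [ 64  60  53  47  45  38  38  66 117 149 151 129  77  71 107 142 130 117
  94 102 168 237 250 247 244 231 214 212 207 195]
324 
 [171 167 176 187 188 176 158 164 175 150 105 108 118 113 104  97  90 107
 128 134 160 185 177 174 178 181 172 161 149 142] 
 [ 38  35  36  43  75 129 163 181 187 161 113 116 126 122 112 102  99 114
 137 144 174 199 191 187 193 194 186 174 158 
[... 4207 characters left out ...]
13 105  87  71  65  66  68  69  74  78  82  85  86  90  88  94 117
  128 130 132 129 129 130]
 [106 116 116 109  92  76  69  68  70  69  76  79  80  83  84  93 144 152
  134 128 131 130 130 132]
 [104 113 119 116 111  95  84  78  74  74  78  80  80  86 123 154 219 224
  160 128 128 130 131 132]
 [105 110 114 114 114 111 107 101  91  85  89  87  92 112 189 227 243 252
  185 128 125 128 127 130]
 [105 108 112 113 115 111 112 111 106 101 100 113 166 195 233 241 240 237
  177 130 127 129 127 126]
 [105 108 118 151 141 115 115 116 115 114 117 172 235 241 240 239 232 224
  174 130 123 126 128 128]
 [106 111 126 167 165 164 188 194 194 193 196 231 241 240 239 236 225 215
  178 133 120 121 123 127]]
```

The cap hasn't moved: its disc edges are at the same rows as before. The fingertips show about 3.5 px above the projected TCP, so the real tips sit roughly 10 mm behind it. I'll continue down.

Emit:
step_arm:
  increments:
    - [[0,0,0.001,0,0,0],[0,0,0.001,0,0,0],[0,0,0.001,0,0,0],[0,0,0,0,0,0]]

```text
time_s: 18.7
ee_pos: [593.6, 228.7, 195.1]
orientation: [0.799, 0.601, -0.0, -0.0]
contact_force: [-0.2, -0.1, 0.0]
opening: -0.001
```

Emit:
step_arm:
  increments:
    - [[0,0,0.001,0,0,0],[0,0,0.001,0,0,0],[0,0,0,0,0,0]]

```text
time_s: 19.08
ee_pos: [593.6, 228.7, 193.1]
orientation: [0.799, 0.601, -0.0, -0.0]
contact_force: [0.5, 0.7, 0.0]
opening: -0.0
```

```bash
python3 - <<'E'
from h import *
s=arm.read_state();a=arm.read_camera('scene');w=arm.read_camera('wrist');cv2.imwrite('pics/sn2.png',a);cv2.imwrite('pics/wn2.png',w)
g=lambda i:cv2.cvtColor(i,cv2.COLOR_BGR2GRAY)
print(s['ee_pos'],proj([s['ee_pos']],'scene'));print(g(a)[216:236,308:326])
print('wrist');print(g(w)[200:262:3,210:306:4]); print('TCP',proj([s['ee_pos'],np.array(s['ee_pos'])+[0,0,10],np.array(s['ee_pos'])+[0,0,20]],'wrist',s))
E
```

```text
[593.6 228.7 193.1] [[315.6 230.3]]
[[127  93 111 149 133  58  65  96  85  57  85 105  91  60  41  40  35  52]
 [114  81  77  92  80  41  72  98  78  57  88 102  83  53  40  38  36  68]
 [ 80  83  80  75  55  43  80 100  73  67  95 102  76  45  43  37  37  86]
 [ 79  91  87  81  64  51  84  94  63  72 100  98  69  43  37  37  44 115]
 [ 81  92  88  83  72  68  90  91  63  81 103  93  63  41  35  37  70 150]
 [ 83  94  90  82  80  90 103  85  58  86 104  90  59  38  36  66 120 175]
 [ 79  87  87  79  73  88 101  79  59  88 103  81  50  35  54 125 170 185]
 [ 59  70  74  71  73  84  99  76  69  97 103  75  45  47  87 161 190 196]
 [ 40  49  67  73  72  74  81  66  68  93 100  83  74  98 124 142 163 192]
 [ 53  55  69  73  73  72  71  69  71  87  97  87  98 136 152 134 112 143]
 [ 82  64  72  73  74  73  73  70  74  75  79  75  76 115 145 150 116 106]
 [108  69  71  72  72  73  72  73  73  73  70  71  67  74 114 148 128 116]
 [102  67  71  73  74  72  73  72  71  74  72  71  71  69  78 132 122 119]
 [ 98  66  69  76  74  77  73  73  71  72  72  73  71  70  78 130 112 113]
 [ 97  65  71 
[... 1914 characters left out ...]
  89  89  61  65
   70 127 122 116 119 122]
 [120  43  16  55  58  60  53  54  76  90  89  49  20  83  89  90  57  54
   54  60  81 124 126 124]
 [120  59  17  54  59  32  22  22  75  90  89  49  22  82  89  89  40  19
   22  47  58 123 122 124]
 [117 112 109  63  47  22  21  21  71  89  90  41  20  81  90  89  45  21
   21  23  91 125 124 122]
 [118 119 120  83  33  20  20  21  71  79  88  37  19  81  89  89  55  22
   22  20 107 122 123 123]
 [119 116 111  97  30  27  25  24  72  76  84  37  16  79  89  89  66  25
   25  26  96 123 123 128]
 [108 107 108 110  24  22  22  22  75  75  75  31  18  65  88  88  76  21
   21  21  76 131 128 126]]
TCP [[257.5 232.7]
 [257.5 240.6]
 [257.5 249.3]]
```

Both views put the real fingertips 12–17 mm behind the TCP and over the cap disc, so contact should come soon. Continuing.

Emit:
step_arm:
  increments:
    - [[0,0,0.001,0,0,0],[0,0,0.001,0,0,0],[0,0,0,0,0,0]]

```text
time_s: 19.55
ee_pos: [593.6, 228.7, 191.1]
orientation: [0.799, 0.601, -0.0, -0.0]
contact_force: [-0.1, -0.1, -0.5]
opening: -0.002
```

Emit:
step_arm:
  increments:
    - [[0,0,0.001,0,0,0],[0,0,0.001,0,0,0],[0,0,0,0,0,0]]

```text
time_s: 19.92
ee_pos: [593.6, 228.7, 189.1]
orientation: [0.799, 0.601, -0.0, -0.0]
contact_force: [0.4, -0.2, -0.3]
opening: -0.004
```

Emit:
step_arm:
  increments:
    - [[0,0,0.001,0,0,0],[0,0,0.001,0,0,0],[0,0,0,0,0,0]]

```text
time_s: 20.3
ee_pos: [593.6, 228.7, 187.1]
orientation: [0.799, 0.601, -0.0, -0.0]
contact_force: [0.0, 0.2, -0.7]
opening: 0.001
```

```bash
python3 - <<'E'
from h import *
import pickle
g=lambda i:cv2.cvtColor(i,cv2.COLOR_BGR2GRAY)
a0=cv2.imread('pics/scene.png');hs=cv2.cvtColor(a0,cv2.COLOR_BGR2HSV)
m=cv2.inRange(hs[205:285,195:290],(0,0,120),(180,80,255));n,l,st,ce=cv2.connectedComponentsWithStats(m)
P=[ce[i]+[195,205] for i in range(1,n) if 3<=st[i,4]<60];print('scene screws',np.array(P),ray(P,'scene',19))
# cap ellipse in each: threshold disc
w6=cv2.imread('pics/w6.png');s6=pickle.load(open('s6.pkl','rb'))
print('w6');print(g(w6)[160:228:3,222:296:4])
t=cv2.imread('pics/top.png');print('top');print(g(t)[146:172,168:192])
a=arm.read_camera('scene');s=arm.read_state();print('scene now',s['ee_pos']);print(g(a)[216:238,308:326])
E
```

```text
scene screws [[275.3 230.7]
 [202.2 252.5]
 [231.5 272.3]] [[471.7  96.9  19. ]
 [634.5 -62.6  19. ]
 [664.   41.1  19. ]]
w6
[[ 34  30  49  84  91 101 118 131 142 148 152 152 144 140 136  77  84  78
  106]
 [ 35  32  74  88  95 113 164 216 228 225 221 174 159 153 142 120  84  78
  113]
 [ 37  32  82  90 102 206 208 229 228 230 228 227 216 165 153 139  83  77
  109]
 [ 39  40  83  89 134 115 103 116 108 130 195 225 227 211 167 154  85  77
  107]
 [ 42  60  85  96 105  89  48  50  56  63  62 104 208 228 193 159  98  77
  108]
 [ 44  75  88 105  75  46  72  88  93  98  96  77  77 225 224 164 127  77
  114]
 [ 43  83  95 103  52  79  90 102 107 112 108 106 101 109 208 172 139  78
  119]
 [ 49  84 101  58  77  91 115 122 124 124 127 125 110  95 175 197 137  78
  115]
 [ 64  82 101  62  85 119 122 123 123 124 125 126 130 112 120 214 136  80
  121]
 [109  81  95  72 110 121 122 122 123 123 124 124 125 125 110 211 138 104
  116]
 [106  80  81  88 120 120 121 122 122 123 123 124 124 127 112 199 128 113
  113]
 [109  36  55 102 120 120 121 121 122 122 123 124 124 124 115 150 115 110
  108]
 [
[... 4501 characters left out ...]
 71  68  73 117 114 121]
 [100  65  71  73  75  74  74  72  72  71  71  72  73  72  70  76  85 114]
 [ 96  64  70  74  77  79  77  76  77  76  76  75  75  75  74  84  85 110]
 [ 93  66  68  70  73  77  81  81  84  84  82  81  76  75  74  95 100 117]
 [102  73  68  69  73  75  76  80  81  82  81  78  76  80  84  99 117 130]
 [114  95  76  69  71  72  72  74  74  74  73  73  78  92 102 128 139 141]
 [123 115  98  80  71  72  72  72  74  73  71  69  87 104 156 165 145 137]
 [126 126 119 102  88  84  76  72  73  72  67  82 132 169 236 238 172 135]
 [124 122 124 120 116 109  95  89  90  83  90 119 204 239 252 255 200 137]
 [120 122 124 123 123 122 115 108 109 120 181 212 244 250 249 246 193 140]]
```

The screws confirm the scene calibration to within 2 mm. The cap is still up, the tips are over its centre, and by the scene rows they're within a few mm of it. Continuing.

Emit:
step_arm:
  increments:
    - [[0,0,0.001,0,0,0],[0,0,0.001,0,0,0],[0,0,0,0,0,0]]

```text
time_s: 20.72
ee_pos: [593.6, 228.7, 185.3]
orientation: [0.799, 0.601, 0.0, 0.0]
contact_force: [-0.1, 0.3, 0.4]
opening: 0.001
```

Emit:
step_arm:
  increments:
    - [[0,0,0.001,0,0,0],[0,0,0.001,0,0,0],[0,0,0,0,0,0]]

```text
time_s: 21.1
ee_pos: [593.6, 228.7, 183.3]
orientation: [0.799, 0.601, 0.0, 0.0]
contact_force: [-1.2, 0.4, 3.6]
opening: 0.004
```

Contact at 3.6 N. Now the 8 mm press.

Emit:
step_arm:
  increments:
    - [[0,0,0.002,0,0,0],[0,0,0.002,0,0,0],[0,0,0.002,0,0,0],[0,0,0,0,0,0]]

```text
time_s: 21.6
ee_pos: [593.7, 228.7, 177.4]
orientation: [0.799, 0.601, 0.0, 0.0]
contact_force: [-2.0, -1.1, 7.9]
opening: 0.0
```

Emit:
step_arm:
  increments:
    - [[0,0,0.001,0,0,0],[0,0,0.001,0,0,0],[0,0,0,0,0,0]]

```text
time_s: 21.98
ee_pos: [593.8, 228.8, 177.1]
orientation: [0.799, 0.601, 0.001, 0.0]
contact_force: [-7.9, -2.7, 25.6]
opening: -0.001
```

It bottomed out: 7.9 N, rising to 25.6 N against the stop. Releasing and retreating.

Emit:
step_arm:
  increments:
    - [[0,0,-0.004,0,0,0],[0,0,-0.008,0,0,0],[0,0,-0.015,0,0,0],[0,0,-0.03,0,0,0],[0,0,-0.03,0,0,0],[0,-0.02,-0.01,0,0,0],[0,-0.04,0,0,0,0],[0,-0.04,0,0,0,0]]

```text
time_s: 22.98
ee_pos: [495.5, 256.8, 271.2]
orientation: [0.799, 0.601, -0.0, -0.0]
contact_force: [0.5, 0.7, 0.2]
opening: -0.0
```

Emit:
step_arm:
  increments:
    - [[0,-0.04,0,0,0,0],[0,-0.04,0,0,0,0],[0,-0.02,0,0,0,0],[0,0,0,0,0,0],[0,0,0,0,0,0]]

```text
time_s: 23.6
ee_pos: [402.0, 284.2, 271.9]
orientation: [0.799, 0.601, -0.0, 0.0]
contact_force: [0.3, 0.5, -0.0]
opening: -0.004
```

```bash
python3 - <<'E'
from h import *
s=arm.read_state();a=arm.read_camera('scene');t=arm.read_camera('top');cv2.imwrite('pics/send.png',a);cv2.imwrite('pics/tend.png',t)
g=lambda i:cv2.cvtColor(i,cv2.COLOR_BGR2GRAY).astype(int)
a0=cv2.imread('pics/scene.png');a2=cv2.imread('pics/scene2.png')
print(s['time_s'],s['ee_pos'],s['contact_force'],s['dq'])
print('cap col317 before/after',g(a0)[218:242,317],g(a)[218:242,317])
d=lambda p,q,y0,y1,x0,x1:np.abs(g(p)[y0:y1,x0:x1]-g(q)[y0:y1,x0:x1]).mean()
print('cradle scene diff vs after placing',d(a2,a,190,275,195,285))
t0=cv2.imread('pics/top.png')
for n,r in dict(hammer=(100,182,315,360),tin=(100,140,245,285),grey=(200,260,352,402),blue=(265,318,310,375),box=(210,255,105,150)).items():print(n,d(t0,t,*r))
for n,r in dict(sand=(198,232,308,350),tin=(260,312,172,215),can=(220,295,285,330)).items():print('scene',n,d(a0,a,*r))
E
```

```text
23.6 [402.  284.2 271.9] [ 0.3  0.5 -0. ] [-0.  0.  0.  0. -0.  0.]
cap col317 before/after [172 176 140 112 136 137 137 136 135 136 136 138 142 146 116  82  79  80
  87 113 172 231 241 222] [175 178 143 115 138 140 139 140 139 138 140 139 145 150 120  82  81  83
  88 116 176 235 244 225]
cradle scene diff vs after placing 19.504444444444445
hammer 8.984552845528455
tin 7.57125
grey 8.602
blue 33.10420899854862
box 46.961481481481485
scene sand 3.3326330532212887
scene tin 2.8461538461538463
scene can 4.874370370370371
```

The cap is back up. The cradle difference comes partly from the gripper and its shadow in the earlier frame, so I'll check the leg's pose directly.

```bash
python3 - <<'E'
from h import *
t=cv2.imread('pics/tend.png');a=cv2.imread('pics/send.png');a2=cv2.imread('pics/scene2.png')
f=lambda i:cv2.inRange(cv2.cvtColor(i,cv2.COLOR_BGR2HSV),(13,40,110),(30,175,255))
for n,i in(('after place',a2),('now',a)):
    m=f(i[190:280,190:290]);p=np.argwhere(m);print(n,m.sum()//255,p.mean(0))
y=np.radians(-16.1);ax=np.array([np.cos(y),np.sin(y)]);C=np.array([554.5,16.3])
m=f(t[140:230,215:290])
e=proj([np.r_[C+ax*95,70+20],np.r_[C-ax*95,70+12],np.r_[C,92]],'top');print('expected thick/thin/mid px',e)
k,l,st,ce=cv2.connectedComponentsWithStats(m)
for j in range(1,k):
    if st[j,4]>30:
        r=cv2.minAreaRect(np.argwhere(l==j)[:,::-1].astype(np.float32));print(st[j],ce[j]+[215,140],r)
pts=cv2.fitLine(np.argwhere(m)[:,::-1].astype(np.float32),cv2.DIST_HUBER,0,.01,.01).ravel();print(pts,'exp dir',(e[0]-e[1])/np.linalg.norm(e[0]-e[1]))
E
```

```text
after place 2057 [41.4 49.5]
now 1936 [43.2 49.1]
expected thick/thin/mid px [[258.8 151.7]
 [240.6 208. ]
 [249.7 179.4]]
[  14   10   42   59 1071] [249.4 178.9] ((34.80000305175781, 39.599998474121094), (29.09295082092285, 61.348182678222656), 18.43494987487793)
[ 0.4 -0.9 34.6 38.2] exp dir [ 0.3 -1. ]
```

```bash
python3 -c "
from station import arm
print(arm.finish_job())"
```

```text
the job is handed in; nothing more can be done
None
```

I laid the leg in the cradle and let go, then pressed the cap once. The job was handed in at about 24 s, well under the 51 s limit.

**Leg:** It is level in both Vs, thick end in the wide V. After release its square block measured 1.3 mm along and 0.2 mm across from the seat. A final top-camera check put it within a pixel of where it should be. It was lowered in 1 mm steps, and the force peaked at about 18 N before I eased off to release.

**Cap:** I pressed it only after the leg was down and released. Force rose from 3.6 N at contact to 7.9 N near full travel, then 25.6 N against the stop. In the final scene picture the cap is back at its original position.

**Checks that disagreed:**
- **Cap height:** The fingertips met the cap with the reported tool point about 26 mm below its nominal height. I went down slowly, checking force and pictures, until contact.
- **Bystanders:** I only compared before and after pictures.
  - The hammer, tin, grey look-alike, sanding block and can showed little change.
  - The regions around the blue look-alike and the staple box differed more. I put that down to the arm and its shadow without checking further; I never worked near either one.

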